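Nest the blown-over peg tumblers on the balcony rack

TASK

The wind has blown the large green tumbler over: stand it upright on the table and let go of it, then take it again and set it wholly on the round cork mat of the steel rack. Then nest the yellow tumbler fully down inside the green one, and after that the red tumbler fully down inside the yellow one. Keep the yellow and red tumblers upright throughout and leave the other things on the table and rack where they are.

Things in the scene. Friction and masses are not known exactly. Their poses are not given: they have to be found in the camera images.
- large: Green tumbler, straight cylinder: 66 mm outer diameter, 58 mm high, wall 3 mm, floor 8 mm thick, 0.11 kg; rights itself when tilted less than about 50 degrees. Origin: centre of its underside; z axis from there to the open mouth. Starts lying on its side on the table, mouth away from the robot (z axis level, within 30 degrees of world +x).
- medium: Yellow plastic tumbler, straight: 51 mm outer diameter, 72 mm high, 45 mm inner diameter (wall 3 mm), floor 8 mm thick. Origin: centre of its underside, z axis up to the mouth. Stands upright on the table. Fully down in the green one, its underside is 8 mm above the green underside and it stands 22 mm proud of the green rim.
- small: Red plastic tumbler, straight: 36 mm outer diameter, 86 mm high (wall 3 mm). Origin: centre of its underside, z axis up to the mouth. Stands upright on the table. Fully down in the yellow one, its underside is 8 mm above the yellow underside and it stands 22 mm proud of the yellow rim.
- mat (a point): Centre of the top of the round cork mat (100 mm diameter) fixed on the low stainless rack shelf; 65 mm above the table. Shelf 240 (x) by 360 mm (y), top 60 mm above the table; in this point's axes (at zero yaw as the world's) the shelf's centre lies +45 mm in x, +90 mm in y from here; a thin rail along its far edge is 104 mm above the table.
- bleach: Bystander: yellow bleach bottle with red cap, 72 mm diameter, 210 mm high, on the rack. Origin: centre of its underside.
- brush: Bystander: bamboo scrub brush, 150 by 50 mm, 36 mm high, lying on the rack. Origin: centre of its underside, x along its length.
- jar: Bystander: empty open glass jar, 68 mm diameter, 88 mm high, upright on the table among the tumblers. Origin: centre of its underside.
- crank: Bystander: Z-shaped steel crank with black grip, 280 mm long along its x, 24 mm high, lying on the table. Origin: on the table, 130 mm from its plain end.
- hanger: Bystander: blue plastic clothes hanger, 380 mm wide along its y, 10 mm high, flat on the table. Origin: middle of its bottom bar, on the table.
There are look-alikes about, which are no part of the job. Of the things that look like the small, take the one that is farthest from the robot's base at the start. Several things look just like the large: the one meant starts nearest to the robot's base.

How it is judged:
By the outcome, as a careful person would: the job done as asked, in the order asked, and still so for the second after the job is handed in, with the robot touching nothing.
It also fails if it takes over 72 s, if anything falls off the work surface, if the arm or the gripper's body presses on something with over 40 N, if the wrist force passes 120 N, or if a joint passes its speed limit or range.

ROBOT

A 6-joint arm with a two-finger parallel gripper is mounted at the origin on the work surface. World frame = base frame: x ahead of the robot, y to its left, z up, the work surface at z = 0. Lengths are in mm, angles in rad, forces in N, time in s.
With the tool pointing down it reaches from about 300 to 850 mm from the base axis. Payload 4.2 kg.
Tool frame: the origin (TCP) lies on the mounting face of the last link; the fingertips stand 191 mm ahead of it and the grasp point (between the pads) lies 172 mm ahead of it; z points along the fingers, y is the line along which they close (so a half turn about z gives the same grasp; the last joint's range is limited). The gripper opens to 91 mm and grips with 3 to 60 N. Pads are 32 mm wide; open, the fingers measure 118 mm over their backs; the gripper's body (76 mm by 178 mm) begins 60 mm behind the grasp point.
Start: joints at [-1.168, 0.32, 1.565, -0, 1.257, -0.02], TCP at [235.929, -524.366, 404.776] pointing down, gripper open.
Joint ranges: [-3.11, 3.11], [-0.84, 2.01], [0.21, 2.61], [-1.34, 4.49], [0.05, 2.63], [-2.56, 2.56]. Speed limits (rad/s): [2.57, 2.57, 3.14, 3.14, 3.14, 3.14].

INTERFACE

Orientations are given as [roll, pitch, yaw] about the fixed x, y, z axes, in that order (R = Rz(yaw) Ry(pitch) Rx(roll)).
In Python, from plant import manip gives the robot as it stands. The module is installed in compiled form; this text tells all that it offers. Calls block until the motion is done:
- manip.reach(position, orientation): joint-space move of the TCP to a pose.
- manip.move_l(position, attitude=None, velocity=150, guard=None): straight line of the TCP; attitude=None keeps the orientation; velocity is the mean speed in mm/s. With guard (N) it stops when the force on the tool has changed by that much, and returns True; else False.
- manip.goto_joints(angles): joint-space move.
- manip.set_gripper(opening, strength=None): finger opening in mm; strength is the grip in N (None keeps the last); returns when the fingers have stopped.
- manip.dwell(seconds).
- manip.inverse_kinematics(position, orientation): joint angles nearest the present ones, or None.
- manip.sense(): the state.
- manip.snapshot(name): name is "scene" or "top" or "wrist"; returns (picture, depth): 480x640x3 uint8, red, green, blue; 480x640 float32, mm along the optical axis (not along the pixel's ray), 0 where there is no reading.
- manip.camera_model(name): a dict with "K" (3x3 intrinsics, pixels), "dist_coeffs" ([k1, k2, p1, p2, k3] as OpenCV has them; the pictures are not rectified), "R" (3x3) and "t" (3): a world point X has camera coordinates R X + t. Camera axes: x right, y down, z forward; pixel columns grow to the right and rows downward; lengths in mm; the calibration is good to about 2 mm. A picture is of the moment at which its call begins: read the wrist's pose just before it. camera_model takes no time and is no camera call; for the wrist camera it gives the pose at the moment of the call.
A pose or a line that the arm cannot do raises manip.Unreachable and nothing moves.
- manip.hand_in(): hands the job in; it is judged then, once.
Trained networks look in the newest picture that a camera, given by its name, has taken for a name from the list of things; names that differ only in an ending like _2 or _b are one class to them, and where a whole thing is asked for, a point or a joint stands for the part that bears it (a point fixed in the world has none). Each returns a list of dicts, best first, with "conf" (0 to 1); they miss things now and then, are a little off and sometimes report something else, mostly with a low value. They report only what shows in the picture. A call takes as long as a camera call. They do not tell look-alikes from the thing itself.
- manip.cut_out(target, camera): "region" (480x640 bool, what is visible of it) and "uv" ([column, row] in pixels, amid what is visible of it).
- manip.landmark_of(target, camera): "uv" ([column, row] in pixels: a listed point, or the origin of a listed thing).
The state is a dict: "t": time; "qpos": joint angles; "joint_velocities": joint speeds; "effort": joint torques, N m; "eef_pos": TCP position; "tool_rot": TCP orientation; "wrist_force": force on the tool from outside, world axes, zero at the start; "wrist_torque": the same for the moment, N m; "gripper_width": finger opening in mm; "gripper_force": force on a finger pad.
Only numpy, scipy, OpenCV 4.12 (cv2) and the standard library are available. Lean on these libraries where they do the work, as an engineer would, in place of code of your own. Each camera call takes 0.05 s, during which the arm holds its last target. There are 200 camera calls.

## Working session

There is one attempt and no reset: what is moved stays moved. The work goes in short steps, each a Python script; the robot and the scene stay as the last script left them, time stands still between calls to the robot, and variables do not carry over. Pictures are saved under pics/ and viewed, at most 10 in all, crops included, and the job is handed in when it is done.

```bash
mkdir -p pics; cat > h.py <<'E'
from plant import manip
import numpy as np, cv2
def shot(cam,name=None):
    m=manip.camera_model(cam); p,d=manip.snapshot(cam)
    if name: cv2.imwrite(f'pics/{name}.png',p[:,:,::-1])
    return m,p,d
def cloud(m,d,mask):
    v,u=np.nonzero(mask&(d>0)); z=d[v,u]
    n=cv2.undistortPoints(np.c_[u,v].astype(float)[:,None],np.array(m['K']),np.array(m['dist_coeffs']))[:,0]
    X=np.c_[n*z[:,None],z]
    return (X-np.array(m['t']))@np.array(m['R'])
def ray(m,uv,h):
    n=cv2.undistortPoints(np.array([[uv]],float),np.array(m['K']),np.array(m['dist_coeffs']))[0,0]
    R=np.array(m['R']);c=-R.T@np.array(m['t']);r=R.T@np.array([*n,1]);return c+r*(h-c[2])/r[2]
E
python3 - <<'E'
from h import *
M={}
for c in ('scene','top'):
    M[c]=shot(c,c); m,p,d=M[c]
    print(c,'cam',np.round(-np.array(m['R']).T@m['t']))
    for n in ('large','medium','small','jar','bleach','brush','crank','hanger'):
        for r in manip.cut_out(n,c):
            X=cloud(m,d,r['region'])
            if len(X)<5: continue
            print(n,round(r['conf'],2),np.round(r['uv']),len(X),'med',np.round(np.median(X,0)),'lo',np.round(np.percentile(X,2,0)),'hi',np.round(np.percentile(X,98,0)))
    for r in manip.landmark_of('mat',c): print('mat',r,ray(m,r['uv'],65))
print(manip.sense())
E
```

```text
scene cam [1134.  845.  870.]
large 0.91 [310. 233.] 691 med [605. -88.  49.] lo [ 570. -141.    3.] hi [626. -71.  69.]
large 0.56 [311. 372.] 1280 med [817. 287.  55.] lo [780. 254.   3.] hi [846. 310.  68.]
medium 0.67 [354. 204.] 520 med [ 437. -144.   50.] lo [ 406. -182.    7.] hi [ 455. -131.   75.]
small 0.91 [276. 198.] 407 med [ 615. -270.   54.] lo [ 594. -300.    5.] hi [ 628. -261.   88.]
small 0.88 [310. 197.] 409 med [ 545. -223.   55.] lo [ 524. -252.    4.] hi [ 557. -215.   89.]
small 0.75 [366. 239.] 469 med [492.   5.  57.] lo [469. -21.   6.] hi [504.  13.  89.]
jar 0.75 [450. 365.] 2241 med [604. 428.  96.] lo [526. 398.  62.] hi [669. 446.  99.]
jar 0.57 [313. 176.] 640 med [ 469. -315.   65.] lo [ 439. -397.    4.] hi [ 498. -301.   91.]
bleach 0.72 [401. 322.] 3111 med [670. 349. 176.] lo [636. 316.  70.] hi [691. 368. 272.]
brush 0.92 [449. 366.] 2111 med [606. 428.  96.] lo [528. 400.  65.] hi [669. 446.  99.]
crank 0.63 [244. 186.] 530 med [ 643. -427.   14.] lo [ 464. -482.    1.] hi [ 731. -388.   27.]
hanger 0.55 [239. 292.] 1033 med [797. -35.  10.] lo
[... 1664 characters left out ...]
([-1.16799968e+00,  3.19570170e-01,  1.56449633e+00,  1.46231903e-05,
        1.25742656e+00, -2.00221940e-02]), 'joint_velocities': array([ 8.35037638e-04, -1.49359968e-03,  1.17120707e-03,  9.30532581e-04,
        4.79666677e-04, -2.19939408e-05]), 'effort': array([ 6.21060390e-04, -4.12356770e+01, -2.32236296e+01,  7.28069013e-02,
        3.75956122e-02,  8.20365472e-06]), 'eef_pos': array([ 235.92731417, -524.3557875 ,  404.79451632]), 'tool_rot': array([ 3.14149281e+00, -1.19148614e-05,  4.22814337e-01]), 'wrist_force': array([ 0.35949102, -0.16408483, -0.4230322 ]), 'wrist_torque': array([-0.00116443,  0.03084875,  0.05908623]), 'gripper_force': 0.0, 'gripper_width': 91.13941658570877}
```

View pics/scene.png

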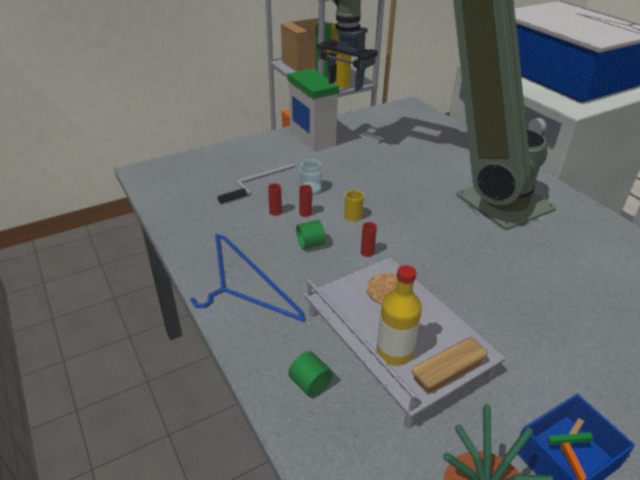

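View pics/top.png

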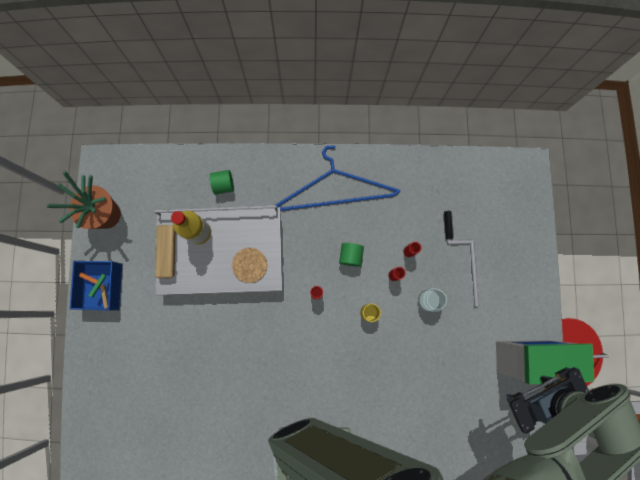

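The overview shows the target green tumbler lying at top (350,254), yellow at (371,313) and the reds at (412,249), (397,273) and (317,293). The mat is at (250,265), and the jar, crank and hanger are clear of them. The far red is at about (613,-279) and the near green at about (600,-102). Next I'll fit exact poses.

```bash
cat >> h.py <<'E'
from scipy.optimize import least_squares
def rimfit(X,c0,h,r):
    P=X[(abs(X[:,2]-h)<5)&(np.hypot(*(X[:,:2]-c0).T)<r+12)][:,:2]
    s=least_squares(lambda c:np.hypot(*(P-c).T)-r,c0,loss='soft_l1')
    return s.x,len(P),np.sqrt(np.mean(s.fun**2))
E
python3 - <<'E'
from h import *
full=np.ones((480,640),bool)
Xs={}
for c in ('scene','top'):
    m,p,d=shot(c); X=cloud(m,d,full); C=p[(d>0)].astype(int); Xs[c]=(X,C)
    for n,c0,h,r in (('med',(432,-156),72,24),('small',(613,-279),86,16.5),('s2',(542,-233),86,16.5),('s3',(490,-3),86,16.5),('jar',(468,-333),88,33)):
        print(c,n,rimfit(X,np.array(c0),h,r))
    k=(abs(X[:,2]-65)<4)&(C[:,0]-C[:,2]>40)&(np.hypot(X[:,0]-563,X[:,1]-190)<70)
    P=X[k]; print('mat',P.mean(0),(np.percentile(P,.5,0)+np.percentile(P,99.5,0))/2,len(P))
    k=(X[:,2]>6)&(C[:,1]>C[:,0]+30)&(C[:,1]>C[:,2]+30)&(np.hypot(X[:,0]-600,X[:,1]+102)<60)
    P=X[k]
    def f(q):
        y0,a=q; n=np.array([-np.sin(a),np.cos(a)])
        return np.hypot((P[:,:2]-[600,y0])@n,P[:,2]-33)-33
    best=min((least_squares(f,[-102,a],loss='soft_l1') for a in (-.4,0,.4)),key=lambda s:s.cost)
    y0,a=best.x; u=np.array([np.cos(a),np.sin(a)]); t=(P[:,:2]-[600,y0])@u
    print('large yaw',a,'y0',y0,'rms',np.sqrt(np.mean(best.fun**2)),len(P),'t',np.percentile(t,[.5,2,50,98,99.5]))
print(manip.camera_model('wrist'))
R=lambda y,th:None
q=manip.inverse_kinematics
from scipy.spatial.transform import Rotation as Ro
# tool: down with closing axis along y(yaw), tilted forward th
def att(yaw,th):
    Rm=Ro.from_euler('z',yaw)*Ro.from_euler('y',-th)*Ro.from_euler('x',np.pi)
    return Rm
for th in (0,45,55,60,65,70):
  for yaw in (0,-.15):
    Rm=att(yaw,th*np.pi/180); g=np.array([665,-100,48]); 
    print(th,yaw,Rm.as_matrix()[:,2].round(2),q(list(g-172*Rm.as_matrix()[:,2]),list(Rm.as_euler('xyz'))))
E
```

```text
scene med (array([ 429.45487095, -157.17346143]), 110, np.float64(2.129929232141073))
scene small (array([ 609.91301867, -280.58926163]), 74, np.float64(2.468631928092651))
scene s2 (array([ 539.61373258, -233.94448563]), 77, np.float64(2.1153083287432937))
scene s3 (array([486.06042296,  -3.88665071]), 81, np.float64(1.8075129777562027))
scene jar (array([ 460.19817595, -334.31089494]), 110, np.float64(6.905364599703783))
mat [571.89080728 170.29093567  66.29013788] [566.73977427 173.09484371  65.62086401] 569
large yaw -0.11270264661373476 y0 -106.40172174243214 rms 2.6981964105126246 523 t [-31.78248997 -30.2043496    2.48218875  24.62087039  25.49264007]
top med (array([ 432.58279923, -156.47820832]), 64, np.float64(0.9509655310666172))
top small (array([ 614.27470497, -278.45253887]), 52, np.float64(1.7080532440841456))
top s2 (array([ 542.60346331, -233.07998669]), 47, np.float64(1.0802224589961422))
top s3 (array([489.44750035,  -3.23209411]), 39, np.float64(0.9313474765008821))
top jar (array([ 464.52683382, -330.6529225 ]), 93, np.float64(6.402633026508224))
mat [563.0380128
[... 1231 characters left out ...]
 [ 0.81 -0.12 -0.57] [-0.17664504  0.57371004  2.28656701  3.10682425  0.67874407 -1.55901503]
60 0 [ 0.87 -0.   -0.5 ] [-0.27916614  0.6247828   2.31990406  2.82096236  0.85898717 -1.49954005]
60 -0.15 [ 0.86 -0.13 -0.5 ] [-0.17763949  0.62312912  2.33201011  3.11002878  0.86082498 -1.56404107]
65 0 [ 0.91 -0.   -0.42] [-0.28816806  0.68307539  2.35713654  2.8378355   1.03748113 -1.53738886]
65 -0.15 [ 0.9  -0.14 -0.42] [-0.17855538  0.68258237  2.37034508  3.11168512  1.04583661 -1.5678747 ]
70 0 [ 0.94 -0.   -0.34] [-0.29606937  0.74950037  2.38617649  2.84488887  1.21607262 -1.56895574]
70 -0.15 [ 0.93 -0.14 -0.34] [-0.17936176  0.75047304  2.40035753  3.11232803  1.23096443 -1.57108398]
```

```bash
python3 - <<'E'
from h import *
full=np.ones((480,640),bool)
from math import pi
def look(pos,name):
    manip.reach(pos,[pi,0,-.13]); manip.dwell(.3)
    m,p,d=shot('wrist',name); return p[d>0].astype(int),cloud(m,d,full)
C,X=look([560,-160,470],'w1')
for n,c0,h,r in (('med',(432,-156),72,24),('small',(613,-279),86,16.5),('s2',(542,-233),86,16.5),('s3',(489,-3),86,16.5)):
    print(n,rimfit(X,np.array(c0),h,r))
k=(X[:,2]>10)&(C[:,1]>C[:,0]+30)&(C[:,1]>C[:,2]+30)&(np.hypot(X[:,0]-600,X[:,1]+102)<60)
P=X[k]; print('zmax',np.percentile(P[:,2],99))
for zmin in (10,36):
    Q=P[P[:,2]>zmin]
    f=lambda q:np.hypot((Q[:,:2]-[600,q[0]])@[-np.sin(q[1]),np.cos(q[1])],Q[:,2]-33)-33
    s=min((least_squares(f,[-104,a],loss='soft_l1') for a in (-.4,0,.4)),key=lambda s:s.cost); y0,a=s.x
    t=(Q[:,:2]-[600,y0])@[np.cos(a),np.sin(a)]
    print('large',a,y0,np.sqrt(np.mean(s.fun**2)),len(Q),np.percentile(t,[.5,2,98,99.5]))
C,X=look([540,150,420],'w2')
k=(abs(X[:,2]-65)<4)&(C[:,0]-C[:,2]>40)&(np.hypot(X[:,0]-564,X[:,1]-187)<75)
P=X[k]; (cx,cy),r=cv2.minEnclosingCircle(P[:,:2].astype(np.float32)); print('mat',P.mean(0),cx,cy,r,len(P))
print(rimfit(X,np.array((489,-3)),86,16.5),manip.sense()['t'])
cv2.imwrite('pics/w12.png',np.vstack([cv2.resize(cv2.imread(f'pics/{n}.png'),(400,300)) for n in('w1','w2')]))
E
```

```text
med (array([ 431.11311861, -158.11754723]), 340, np.float64(1.0039852047477789))
small (array([ 611.82257951, -279.78117615]), 481, np.float64(0.9837892028832695))
s2 (array([ 541.00052092, -233.69022205]), 422, np.float64(1.0022388273082117))
s3 (array([487.1112782 ,  -5.72912019]), 125, np.float64(0.9063393968355232))
zmax 66.81546041031748
large -0.14276207710796032 -105.81594845398877 0.8568808682446859 3738 [-31.26611329 -30.27345542  25.09783862  25.89414257]
large -0.1416427398935639 -105.80004113804422 0.8262546538190177 3722 [-31.27143553 -30.27869789  25.0070098   25.89553314]
mat [563.49616331 184.83727505  65.33301786] 561.6322631835938 185.34657287597656 50.495628356933594 10806
(array([487.43301843,  -3.69314179]), 637, np.float64(1.0370429248773532)) 4.7917
```

View pics/w12.png

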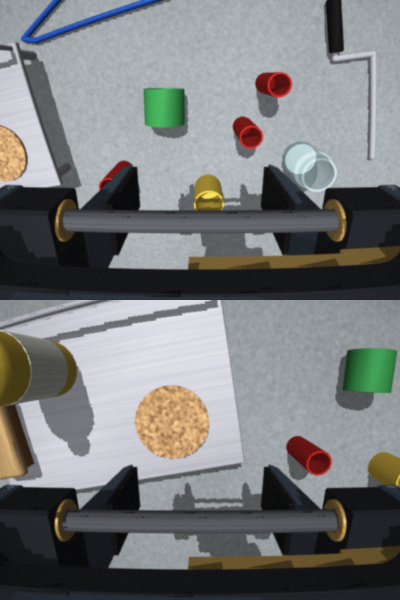

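Measurements agree: the wrist view shows the green on its side, the reds and yellow upright, and the mat clear. I'll pick up the green, tilt it and set it down further forward, where there is free space.

```bash
cat >> h.py <<'E'
from scipy.spatial.transform import Rotation as Ro
pi=np.pi
def tcp(g,yaw,th=0.):
    Rm=Ro.from_euler('z',yaw)*Ro.from_euler('y',-th)*Ro.from_euler('x',pi)
    return list(np.array(g,float)-172*Rm.as_matrix()[:,2]),list(Rm.as_euler('xyz'))
def st(): 
    s=manip.sense(); return dict(t=round(s['t'],2),w=round(s['gripper_width'],1),gf=round(s['gripper_force'],1),F=s['wrist_force'].round(1),p=s['eef_pos'].round(1))
E
python3 - <<'E'
from h import *
y=-.142; g=[611,-107.4]
manip.reach(*tcp([*g,120],y)); manip.move_l(tcp([*g,33],y)[0],velocity=120)
manip.set_gripper(60,25); print(st())
manip.move_l(tcp([*g,200],y)[0],velocity=200); print(st())
th=np.radians(66); P=[685,-110]; yy=-.16
manip.reach(*tcp([*P,170],yy,th)); print(st())
manip.move_l(tcp([*P,75],yy,th)[0],velocity=150)
print(manip.move_l(tcp([*P,48],yy,th)[0],velocity=30,guard=4),st())
m,p,d=shot('scene','s2')
cv2.imwrite('pics/s2c.png',cv2.resize(p[100:340,180:500,::-1],(640,480)))
E
```

```text
{'t': 7.3, 'w': 66.4, 'gf': 25.0, 'F': array([-0.4, -0.1,  1.4]), 'p': array([ 611.1, -107.5,  205.5])}
{'t': 8.28, 'w': 66.6, 'gf': 25.0, 'F': array([ 0.3, -0.1, -1.3]), 'p': array([ 610.6, -107.3,  370.4])}
{'t': 10.9, 'w': 66.4, 'gf': 25.0, 'F': array([ 1.4,  0.3, -1. ]), 'p': array([530.2, -85. , 240.1])}
True {'t': 12.38, 'w': 66.6, 'gf': 25.0, 'F': array([ 1.5, -0.1,  2.1]), 'p': array([530.2, -85. , 123.1])}
```

View pics/s2c.png

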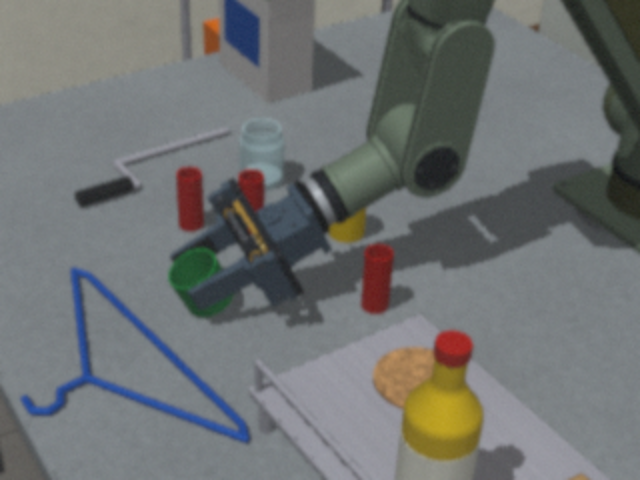

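The crop shows the green tumbler at (200,283), gripped and tilted with its mouth up. Its bottom edge is on the table and nothing else has been disturbed, so I'll release it.

```bash
python3 - <<'E'
from h import *
full=np.ones((480,640),bool)
manip.set_gripper(91); manip.dwell(.6); print(st())
p=manip.sense()['eef_pos']; manip.move_l(list(p+[0,0,130]),velocity=150)
manip.reach(*tcp([640,-110,230],-.16)); manip.dwell(.2)
m,p,d=shot('wrist','w3'); X=cloud(m,d,full); C=p[d>0].astype(int)
k=(X[:,2]>8)&(C[:,1]>C[:,0]+30)&(C[:,1]>C[:,2]+30)&(np.hypot(X[:,0]-680,X[:,1]+110)<90)
P=X[k]; print(len(P),P.mean(0),np.percentile(P,[1,99],axis=0))
top=P[abs(P[:,2]-58)<5]; print(rimfit(X,top[:,:2].mean(0),58,31.5),st())
E
```

```text
{'t': 13.6, 'w': 90.7, 'gf': 0.0, 'F': array([ 0.6, -0.8,  0.4]), 'p': array([529.6, -84.9, 122.9])}
4162 [ 660.97065652 -106.44745247   26.73597847] [[ 634.73299112 -137.6607489     8.04056241]
 [ 698.02676664  -76.0232227    59.49860927]]
(array([ 665.90341696, -106.97708928]), 1027, np.float64(0.9785565962892305)) {'t': 17.48, 'w': 91.0, 'gf': 0.0, 'F': array([0.5, 0.5, 0.5]), 'p': array([ 639.9, -109.9,  401.9])}
```

View pics/w3.png

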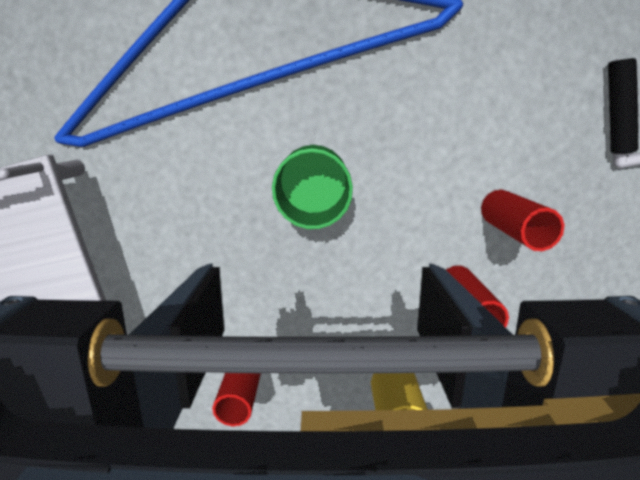

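The green is upright and free at pixel (313,187), which is (666,-107). Next it goes onto the mat.

```bash
python3 - <<'E'
from h import *
full=np.ones((480,640),bool)
g=[666,-107]; y=-.16
manip.reach(*tcp([*g,110],y)); manip.move_l(tcp([*g,38],y)[0],velocity=120)
manip.set_gripper(60,25); print(st())
manip.move_l(tcp([*g,200],y)[0],velocity=200)
G=[562.5,185.2]; y=0.
manip.reach(*tcp([*G,200],y)); manip.move_l(tcp([*G,115],y)[0],velocity=150)
print(manip.move_l(tcp([*G,100],y)[0],velocity=30,guard=4),st())
manip.set_gripper(91); manip.dwell(.2)
manip.move_l(tcp([*G,190],y)[0],velocity=200)
manip.reach(*tcp([530,185,250],y)); manip.dwell(.2)
m,p,d=shot('wrist','w4'); X=cloud(m,d,full)
print(rimfit(X,np.array(G),123,31.5),st())
C=p[d>0].astype(int)
k=(abs(X[:,2]-65)<4)&(C[:,0]-C[:,2]>40)&(np.hypot(X[:,0]-564,X[:,1]-187)<75)
print('mat',cv2.minEnclosingCircle(X[k][:,:2].astype(np.float32)))
E
```

```text
{'t': 19.29, 'w': 66.8, 'gf': 25.0, 'F': array([-0.9, -0.8,  3.1]), 'p': array([ 666.1, -107.1,  210.6])}
True {'t': 22.58, 'w': 66.4, 'gf': 25.0, 'F': array([-0.6,  0.9,  3. ]), 'p': array([562.6, 185.2, 275.3])}
(array([562.45592056, 185.44224618]), 1416, np.float64(0.9898835532072217)) {'t': 24.55, 'w': 90.8, 'gf': 0.0, 'F': array([ 0.7, -0.3, -0.3]), 'p': array([530.2, 184.9, 420.1])}
mat ((562.17041015625, 185.45199584960938), 50.07564926147461)
```

View pics/w4.png

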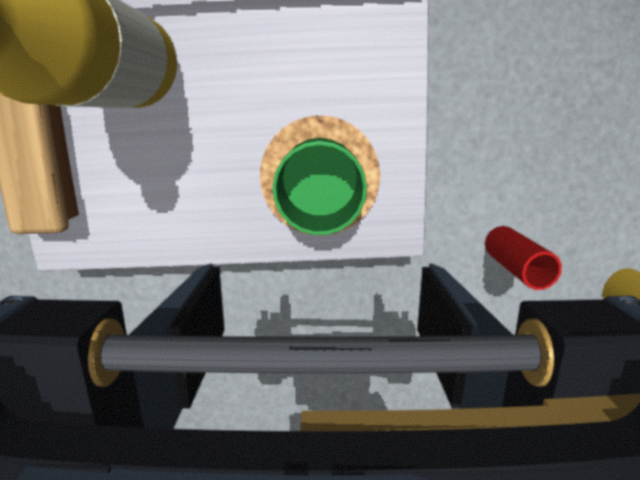

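The green stands centred on the mat, with a cork ring visible all round it at (320,175). Yellow is next.

```bash
cat >> h.py <<'E'
full=np.ones((480,640),bool)
def nest(c0,h,r,G,zseat,width,yaw):
    """look from above, grasp at the rim, lower into G until underside is at zseat"""
    manip.reach(*tcp([c0[0]-25,c0[1],240],yaw)); manip.dwell(.2)
    m,p,d=shot('wrist'); c,n,e=rimfit(cloud(m,d,full),np.array(c0,float),h,r); print(c,n,e)
    if np.hypot(*(c-c0))>6: print('odd'); return
    manip.set_gripper(width)
    manip.reach(*tcp([*c,h+40],yaw)); manip.move_l(tcp([*c,h],yaw)[0],velocity=100)
    manip.set_gripper(2*r-10,20); print(st())
    manip.move_l(tcp([*c,300],yaw)[0],velocity=250); print(st())
    manip.reach(*tcp([*G,zseat+h+70],0.)); manip.dwell(.2); 
    manip.move_l(tcp([*G,zseat+h+53],0.)[0],velocity=60)
    print(manip.move_l(tcp([*G,zseat+h+1.5],0.)[0],velocity=50,guard=5),st(),'wanted tcp z',zseat+h+1.5+172)
E
python3 - <<'E'
from h import *
nest((431.5,-157.5),72,24,[562.5,185.4],73,75,-.35)
m,p,d=shot('scene'); cv2.imwrite('pics/s3.png',cv2.resize(p[200:380,280:520,::-1],(640,480)))
E
```

```text
[ 430.85456542 -157.82639434] 795 0.9811659831528937
{'t': 28.26, 'w': 50.7, 'gf': 20.0, 'F': array([0.1, 0.2, 3.9]), 'p': array([ 431. , -157.9,  244.4])}
{'t': 29.32, 'w': 50.3, 'gf': 20.0, 'F': array([-0.3,  0.2, -0.8]), 'p': array([ 430.6, -157.7,  470.5])}
False {'t': 32.54, 'w': 50.6, 'gf': 20.0, 'F': array([-0.4, -0.2, -1. ]), 'p': array([562.6, 185.4, 318.9])} wanted tcp z 318.5
```

View pics/s3.png

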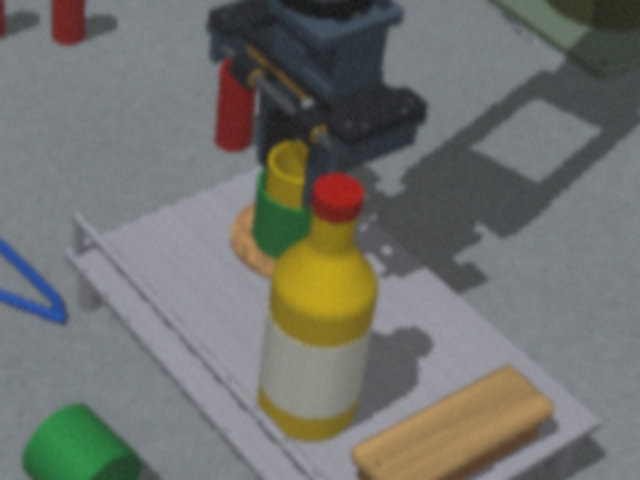

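The yellow is inside the green at crop (285,190), about 1.5 mm above its seat. I'll release it, check it and fetch the red.

```bash
python3 - <<'E'
from h import *
manip.set_gripper(66); manip.dwell(.2)
manip.move_l(tcp([562.5,185.4,240],0.)[0],velocity=200)
manip.reach(*tcp([530,185,270],0.)); manip.dwell(.2)
m,p,d=shot('wrist','w5'); X=cloud(m,d,full)
c,n,e=rimfit(X,np.array([562.5,185.4]),145,24); print('yellow rim',c,n,e)
r=np.hypot(*(X[:,:2]-c).T); print('rim z',np.percentile(X[(r>22)&(r<26)&(X[:,2]>130)][:,2],[5,50,95]), 'green',rimfit(X,np.array([562.5,185.4]),123,31.5))
if n>200 and e<1.6: nest((612,-279.5),86,16.5,c,81,58,-.55)
m,p,d=shot('scene'); cv2.imwrite('pics/s4.png',cv2.resize(p[150:390,200:520,::-1],(640,480)))
E
```

```text
yellow rim [562.51286525 185.60170113] 1077 0.9747305629709224
rim z [138.84754043 354.9441702  370.59945197] green (array([562.45887878, 185.4434715 ]), 1364, np.float64(3.957006932529705))
[ 611.65960897 -280.74018672] 596 0.9668306262229442
{'t': 38.29, 'w': 35.9, 'gf': 20.0, 'F': array([-0.7, -0.2,  2.8]), 'p': array([ 611.8, -280.8,  258.6])}
{'t': 39.3, 'w': 35.7, 'gf': 20.0, 'F': array([ 0.2,  0.3, -1.5]), 'p': array([ 611.5, -280.7,  470.1])}
False {'t': 42.84, 'w': 36.3, 'gf': 20.0, 'F': array([-0. , -1. , -1.1]), 'p': array([562.6, 185.6, 340.9])} wanted tcp z 340.5
```

View pics/s4.png

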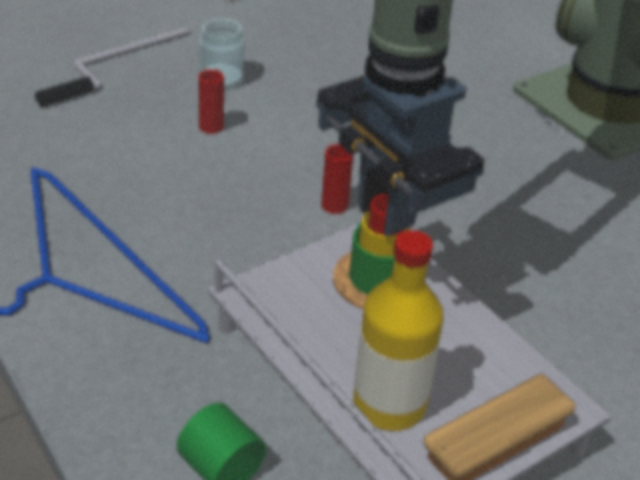

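The red is in the yellow at crop (380,210), and the other things on the table haven't moved. I'll release it and verify the rim heights.

```bash
python3 - <<'E'
from h import *
manip.set_gripper(52); manip.dwell(.2)
manip.move_l(tcp([562.5,185.6,260],0.)[0],velocity=200)
manip.reach(*tcp([530,185,290],0.)); manip.dwell(.3)
m,p,d=shot('wrist','w6'); X=cloud(m,d,full); X=X[X[:,2]<200]
for n,z,R in (('red',167,16.5),('yellow',145,24),('green',123,31.5)):
    c,k,e=rimfit(X,np.array([562.5,185.5]),z,R); r=np.hypot(*(X[:,:2]-c).T); Z=X[(abs(r-R)<1.2)&(X[:,2]>z-10)][:,2]
    print(n,c,k,round(e,2),'z',np.percentile(Z,[10,50,90]).round(1))
print(st())
E
```

```text
red [562.48275452 185.77331193] 736 0.96 z [164.1 167.1 168.1]
yellow [562.46364605 185.6054877 ] 1044 3.61 z [144.  145.2 146.1]
green [562.23064103 185.40351123] 1214 6.05 z [122.4 123.3 124.2]
{'t': 44.81, 'w': 52.0, 'gf': 0.0, 'F': array([-0.3, -0.4, -0. ]), 'p': array([530.4, 185. , 460.9])}
```

View pics/w6.png

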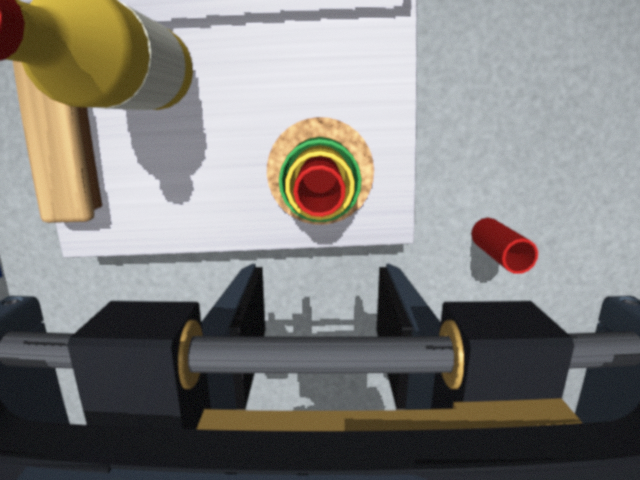

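All three tumblers are nested concentrically at (320,185). The rims are at 123, 145 and 167 mm, exactly where they should be when fully seated.

```bash
python3 -c "
from plant import manip
print(manip.hand_in())"
```

```text
the job is handed in; nothing more can be done
None
```

The job is done and handed in: the green tumbler was stood up and released, then set on the mat, with the yellow fully down inside it and the red fully down inside the yellow, at about 45 s of the 72 s allowed.

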